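# Close the teether box and snap its four tabs

### The arm

A 6-joint arm with a two-finger parallel gripper is mounted at the origin on the work surface. World frame = base frame: x ahead of the robot, y to its left, z up, the work surface at z = 0. Lengths are in m, angles in rad, forces in N, time in s.
With the tool pointing down it reaches from about 0.35 to 0.775 m from the base axis. Payload 7.3 kg.
Tool frame: the origin (TCP) lies between the finger pads; the fingertips stand 25 mm ahead of it and the grasp point (between the pads) lies 6 mm ahead of it; y points along the fingers, z is the direction in which the jaws open and shut, and the axes are right-handed (so a half turn about y gives the same grasp; the last joint's range is limited). The gripper opens to 92 mm and grips with 3 to 60 N. Pads are 19 mm wide; open, the fingers measure 130 mm over their backs; the gripper's body (75 mm by 190 mm) begins 47 mm behind the grasp point.
Start: joints at [1.054, 0.342, 1.524, -0, 1.275, -0.146], TCP at [0.19, 0.489, 0.219] pointing down, gripper open.
Joint ranges: [-2.53, 2.53], [-0.77, 2.02], [0.04, 2.7], [-1, 4.14], [0.28, 2.66], [-3.11, 3.11]. Speed limits (rad/s): [2.57, 2.57, 3.14, 3.14, 3.14, 3.14].

### API

Orientations are given as [roll, pitch, yaw] about the fixed x, y, z axes, in that order (R = Rz(yaw) Ry(pitch) Rx(roll)).
In Python, from cell import sensors, read_camera, hand_in gives the robot as it stands. The module is installed in compiled form; this text tells all that it offers.
- The arm moves only by the tool send_rows, never from a script. Its argument "motion" is a list that holds one entry, the list of rows, each a list of 4 numbers: the shift along the tool's x, y, z in m, then the turn about the tool's y in degrees. In form: [[[tx, ty, tz, twist], ...]]. A call has 1 to 8 rows; each row is the pose to reach, as a shift and turn from the pose measured when the call began, along the tool's axes at that moment; what a row does not reach only later rows make up. A row lasts 1/10 s, in which the tool goes at most 50 mm and 8.59 degrees, less where a joint would pass 70% of its speed; a pose out of reach is approached as far as the arm can. A call with a gripper value outside its range is refused whole. "gripper" is the opening, from 0 (shut) to 1 (fully open), set as the call begins (left out, the last holds). The fingers move at their own pace and stop on an object; "grip_force" is the grip in N (left out, the last holds). Time passes only in rows, so rows that repeat a pose let the fingers close. It gives the time, the measured TCP pose, the force and the opening at its end, in the units of the state.
- sensors.observe(): the state, without advancing time (a new reading comes with each control period).
- read_camera(name): name is "side" or "top"; returns a dict with "frame" (384x512x3 uint8, red, green, blue), "fx", "fy", "cx", "cy" (pixels), "distortion" ([k1, k2, p1, p2, k3] as OpenCV has them; the pictures are not rectified), "extrinsics" (4x4, takes a point from world to camera coordinates). Camera axes: x right, y up, looking along -z (the intrinsics and any distortion apply to the point x, -y, -z); pixel columns grow to the right and rows downward; lengths in m; the calibration is good to about 2 mm. A picture is of the moment at which its call begins. There is no depth.
- hand_in(): hands the job in, once; it reports no verdict.
The state is a dict: "time": time; "qpos": joint angles; "qvel": joint speeds; "joint_efforts": joint torques, N m; "tool_pos": TCP position; "tool_rot": TCP orientation; "contact_force": force on the tool from outside, world axes, zero at the start; "torque": the same for the moment, N m; "opening": finger opening in m.
Only numpy, scipy, OpenCV 4.12 (cv2) and the standard library are available. Lean on these libraries where they do the work, as an engineer would, in place of code of your own. Each camera call takes 0.05 s, during which the arm holds its last target.

### The job

Close up the blue teether box: lift the cream lid by its fin, set it down on the box (do not drop it) so that it sits fully home, and only then press each of the four coral snap tabs around its rim until all lie flat. Leave the teether in the box and do not disturb the other things on the changing table.

Things in the scene. Friction and masses are not known exactly. Their poses are not given: they have to be found in the camera images.
- lid_grip (a point): Centre of the upright grip fin (70 long in x, 16 thick in y, 40 high) on the cream loose lid. x along the lid's 190 mm side, y along its 150 mm side, z up. Fin top 20 mm above this point; plate top face 20 below, plate underside 26 below, underside of the rib 36 below. Pinch the fin across y from above: 37 mm are free on each side up to the hinges of the y tabs.
- lid: The lid: cream plate 190 x 150 x 6 mm, 0.2 to 0.3 kg, with four tabs and, underneath, a rounded rib 168 x 128 mm outside that goes into the box's opening. Starts level, right way up, lying on the table on its rib. Origin: centre of the rib's underside, 36 mm below lid_grip, same axes.
- box_rim (a point): Centre of the blue box's opening at rim height, 75 mm above the table. Box fixed to the table: 190 (x) x 150 (y) mm, rim 8 wide, opening 174 x 134, inner floor 8 above the table. x along its long side, z up. Lid home: rib in the opening (3 mm to spare all round), plate resting on the rim, fin centre 26 mm above this point, long side along long side; either way round (half a turn) is right.
- tab_px (a joint): Hinge of the coral snap tab at the middle of the lid's +x edge. 0 = raised (leaning up and outward by 0.5 rad), 0.5 = snapped flat. Over-centre: from 0 it resists (about 5 N straight down near its outer end), ever less to half way (0.25), then flips home and stays; let go before that it springs back up.
- tab_px_pad (a point): Where to press that tab: top face near the outer end, moving with it. Tab 44 wide along the edge, 30 long from hinge to lid edge, 5 thick. Raised, this point is 3 mm below the fin's centre height; snapped flat it is 14 below it and 88 mm along +x from the lid's centre, over the inner edge of the box's rim, so pressing straight down there does not tip the lid.
- tab_nx (a joint): Hinge of the coral snap tab at the middle of the lid's -x edge. 0 = raised (leaning up and outward by 0.5 rad), 0.5 = snapped flat. Over-centre: from 0 it resists (about 5 N straight down near its outer end), ever less to half way (0.25), then flips home and stays; let go before that it springs back up.
- tab_nx_pad (a point): Where to press that tab: top face near the outer end, moving with it. Tab 44 wide along the edge, 30 long from hinge to lid edge, 5 thick. Raised, this point is 3 mm below the fin's centre height; snapped flat it is 14 below it and 88 mm along -x from the centre, over the inner edge of the box's rim, so pressing straight down there does not tip the lid.
- tab_py (a joint): Hinge of the coral snap tab at the middle of the lid's +y edge. 0 = raised (leaning up and outward by 0.5 rad), 0.5 = snapped flat. Over-centre: from 0 it resists (about 5 N straight down near its outer end), ever less to half way (0.25), then flips home and stays; let go before that it springs back up.
- tab_py_pad (a point): Where to press that tab: top face near the outer end, moving with it. Tab 44 wide along the edge, 30 long from hinge to lid edge, 5 thick. Raised, this point is 3 mm below the fin's centre height; snapped flat it is 14 below it and 68 mm along +y from the centre, over the inner edge of the box's rim, so pressing straight down there does not tip the lid.
- tab_ny (a joint): Hinge of the coral snap tab at the middle of the lid's -y edge. 0 = raised (leaning up and outward by 0.5 rad), 0.5 = snapped flat. Over-centre: from 0 it resists (about 5 N straight down near its outer end), ever less to half way (0.25), then flips home and stays; let go before that it springs back up.
- tab_ny_pad (a point): Where to press that tab: top face near the outer end, moving with it. Tab 44 wide along the edge, 30 long from hinge to lid edge, 5 thick. Raised, this point is 3 mm below the fin's centre height; snapped flat it is 14 below it and 68 mm along -y from the centre, over the inner edge of the box's rim, so pressing straight down there does not tip the lid.
- teether_mid (a point): Centre of the mint silicone teether ring (80 across, 14 thick) that lies in the box from the start and is not to be touched.
- cream_tin: Bystander: closed round aluminium cream tin, 72 across, 32 high; origin under its centre.
- comb: Bystander: grey plastic comb lying flat, 150 x 36 x 5; origin under its centre, x along its length.
- rattle: Bystander: wooden rattle lying down, 136 x 36 x 36, square block at each end; origin under its centre, x along its length.
- hairbrush: Bystander: wooden hairbrush lying on its back, 170 long, 50 wide, 30 high with its white bristles up; x along its length, head to +x.
- lotion: Bystander: lotion bottle standing, 56 across, 150 high; origin under its centre.
- stack_cup: Bystander: open yellow toy cup standing, 70 across, 60 high; origin under its centre.
Things that resemble listed ones, but are neither listed nor needed, are in the scene too. What is shaped like the lid but purple is not meant. What is shaped like the part that bears teether_mid but orange or yellow is not meant.

How it is judged:
By the outcome, as a careful person would: the job done as asked, in the order asked, and still so for the second after the job is handed in, with the robot touching nothing.
It also fails if it takes over 53 s, if anything falls off the work surface, if the arm or the gripper's body presses on something with over 40 N, if the wrist force passes 120 N, or if a joint passes its speed limit or range.

## Working session

There is one attempt and no reset: what is moved stays moved. The work goes in short steps, Python scripts to look and compute and a tool call to move; the robot and the scene stay as the last step left them, time stands still between calls to the robot, and variables do not carry over. Pictures are saved under pics/ and viewed, and the job is handed in when it is done.

Besides the shell and the picture viewer there is one more tool, called as name([rows], argument=value, ...), one row to a line, values as JSON. send_rows: Moves the arm, as the interface text tells. Its arguments: {"type":"object","properties":{"motion":{"type":"array"},"gripper":{"type":"number"},"grip_force":{"type":"number"}},"required":["motion"]}

```bash
mkdir -p pics; python3 - <<'E'
from cell import sensors, read_camera
import cv2, pickle
s=sensors.observe(); print(s)
for n in("top","side"):
    c=read_camera(n); pickle.dump(c,open(n+"0.pkl","wb"))
    cv2.imwrite(f"pics/{n}0.png",cv2.resize(c["frame"][:,:,::-1],None,fx=1.5,fy=1.5,interpolation=cv2.INTER_CUBIC))
    print({k:v for k,v in c.items() if k!="frame"})
E
```

```text
{'time': 0.0, 'qpos': array([ 1.05403139e+00,  3.42699075e-01,  1.52502012e+00,  1.61518918e-05,
        1.27539670e+00, -1.46011362e-01]), 'qvel': array([ 0.00079465,  0.00019155,  0.00105619, -0.00167657, -0.00041522,
        0.00194648]), 'joint_efforts': array([-3.35123359e-04, -4.31235337e+01, -2.44226933e+01,  7.17120920e-02,
        5.55522332e-02, -2.20040265e-04]), 'tool_pos': array([0.18998756, 0.48896788, 0.21835616]), 'tool_rot': array([-1.57230111e+00,  2.36901578e-04, -3.70758469e-01]), 'contact_force': array([-0.39759729,  0.07783063,  0.8502326 ]), 'torque': array([-0.00364714,  0.00031948,  0.06486912]), 'opening': 0.09174838025567804}
{'fx': 393.33742990251085, 'fy': 393.33742990251085, 'cx': 261.45055133675953, 'cy': 186.4696119970669, 'distortion': array([-0.07312062,  0.        ,  0.        ,  0.        ,  0.        ]), 'extrinsics': array([[ 0.01510773, -0.99987416, -0.00484004, -0.00646332],
       [ 0.98740531,  0.01415656,  0.15757651, -0.50497093],
       [-0.15748816, -0.00715971,  0.98749492, -1.03622647],
       [ 0.        ,  0.        ,  0.        ,  1.        ]])}
{'fx': 387.16353207903984, 'fy': 387.16353207903984, 'cx': 262.9735987635289, 'cy': 190.9348493862381, 'distortion': array([-0.09272428,  0.        ,  0.        ,  0.        ,  0.        ]), 'extrinsics': array([[ 9.16990206e-01, -3.98909325e-01,  5.58579557e-04,
        -4.72603654e-01],
       [ 2.09489973e-01,  4.82754397e-01,  8.50330608e-01,
        -1.94507309e-01],
       [-3.39474466e-01, -7.79627823e-01,  5.26248558e-01,
        -1.05503275e+00],
       [ 0.00000000e+00,  0.00000000e+00,  0.00000000e+00,
         1.00000000e+00]])}
```

View pics/top0.png

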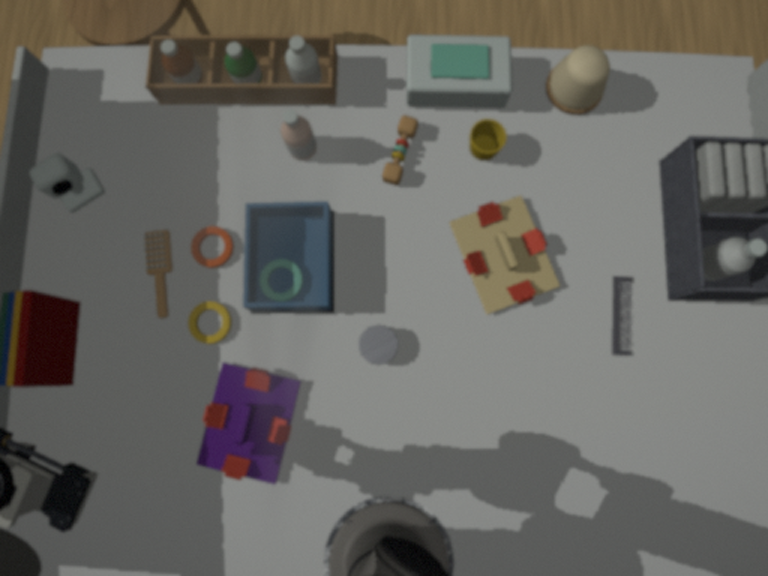

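View pics/side0.png

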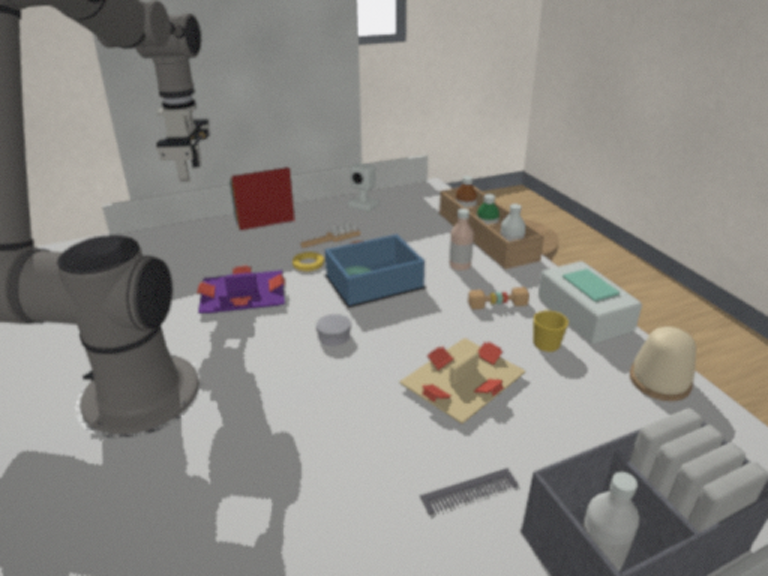

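```bash
cat > h.py <<'E'
import numpy as np, cv2, pickle
def proj(c,P):
    P=np.atleast_2d(np.asarray(P,float)); E=c["extrinsics"]
    q=P@E[:3,:3].T+E[:3,3]; q=q*[1,-1,-1]
    K=np.array([[c["fx"],0,c["cx"]],[0,c["fy"],c["cy"]],[0,0,1]])
    return cv2.projectPoints(q.reshape(-1,1,3),np.zeros(3),np.zeros(3),K,c["distortion"])[0].reshape(-1,2)
def ray(c,uv,z):
    K=np.array([[c["fx"],0,c["cx"]],[0,c["fy"],c["cy"]],[0,0,1]])
    n=cv2.undistortPoints(np.array(uv,float).reshape(-1,1,2),K,c["distortion"]).reshape(-1,2)
    E=c["extrinsics"];R=E[:3,:3];o=-R.T@E[:3,3]
    d=np.c_[n[:,0],-n[:,1],-np.ones(len(n))]@R
    return o+d*((z-o[2])/d[:,2])[:,None]
def crop(c,x0,y0,w,h,f,name,ov=[]):
    im=cv2.resize(c["frame"][y0:y0+h,x0:x0+w,::-1],None,fx=f,fy=f,interpolation=cv2.INTER_CUBIC)
    for p,col in ov:
        q=((proj(c,p)-[x0,y0]+.5)*f-.5).round().astype(int)
        cv2.polylines(im,[q],True,col,1)
    cv2.imwrite(name,im)
def rect(x,y,yaw,a,b,z,dx=0,dy=0):
    k,s=np.cos(yaw),np.sin(yaw)
    return np.array([[x+k*(u+dx)-s*(v+dy),y+s*(u+dx)+k*(v+dy),z] for u,v in((a/2,b/2),(-a/2,b/2),(-a/2,-b/2),(a/2,-b/2))])
E
python3 - <<'E'
from h import *
t=pickle.load(open("top0.pkl","rb"));s=pickle.load(open("side0.pkl","rb"))
# rough
L=ray(t,[(302,149),(347,132),(372,191),(327,208)],.016); print(L.round(4),L.mean(0))
B=ray(t,[(164,136),(220,136),(221,206),(163,206)],.075); print(B.round(4),B.mean(0))
# grid-annotated crops
crop(t,290,120,95,95,8,"pics/tl.png")
crop(t,150,125,85,90,7,"pics/tb.png")
E
```

```text
[[ 0.6184 -0.1125  0.016 ]
 [ 0.6708 -0.2422  0.016 ]
 [ 0.5004 -0.3092  0.016 ]
 [ 0.4509 -0.1818  0.016 ]] [ 0.56012526 -0.21142676  0.016     ]
[[0.6347 0.2679 0.075 ]
 [0.6362 0.1151 0.075 ]
 [0.4459 0.1063 0.075 ]
 [0.4435 0.2599 0.075 ]] [0.54007402 0.18730282 0.075     ]
```

View pics/tl.png

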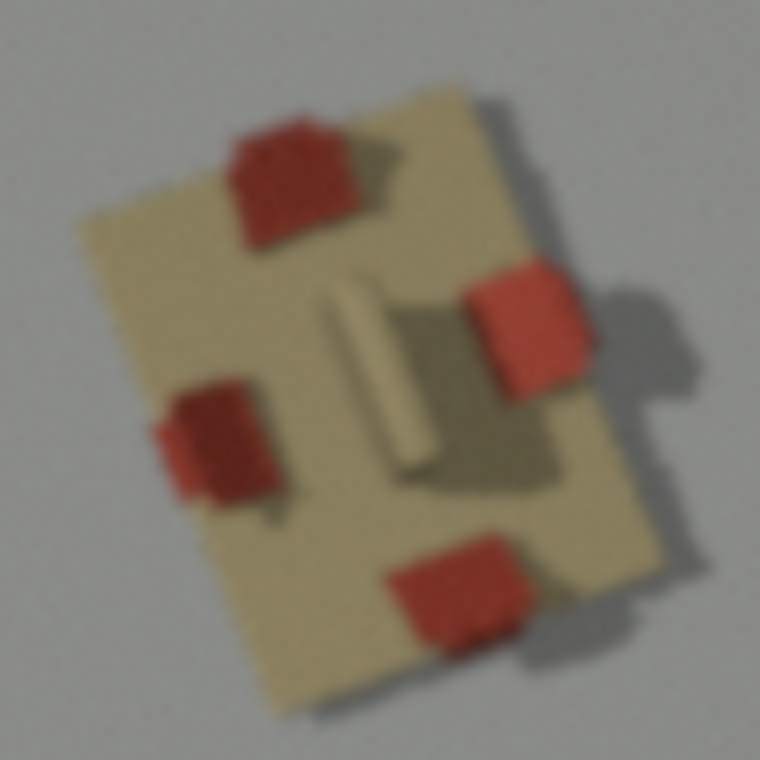

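View pics/tb.png

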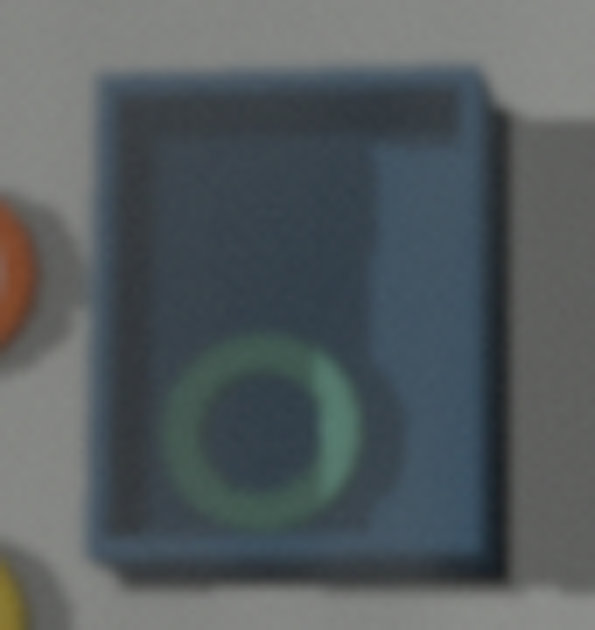

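```bash
python3 - <<'E'
from h import *
s=pickle.load(open("side0.pkl","rb"))
crop(s,260,220,95,65,8,"pics/sl.png")
crop(s,210,150,80,60,9,"pics/sb.png")
E
```

```text
(no output)
```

View pics/sl.png

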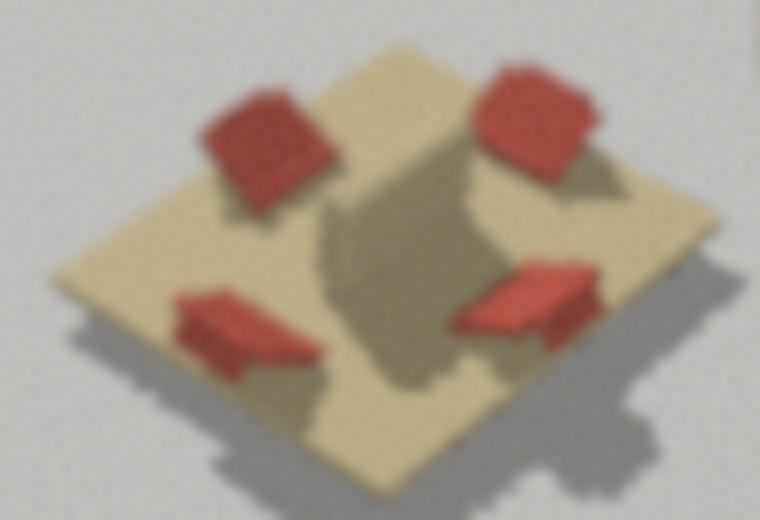

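View pics/sb.png

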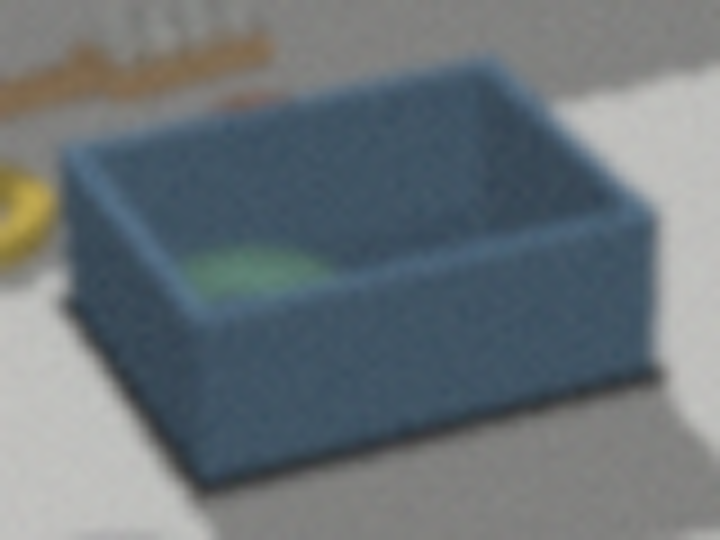

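```bash
cat > fit.py <<'E'
from h import *
from scipy.optimize import least_squares
def fit(obs,a,b,z,x0):
    # obs list of (cam, pixel pts); correspond by nearest permutation at x0
    def res(p,matched):
        return np.concatenate([(proj(c,rect(*p,a,b,z))-q).ravel() for c,q in matched])
    m=[]
    for c,q in obs:
        pr=proj(c,rect(*x0,a,b,z)); q=np.array(q,float)
        m.append((c,np.array([q[np.argmin(np.linalg.norm(q-p,axis=1))] for p in pr])))
    r=least_squares(res,x0,args=(m,)); return r.x, r.fun.reshape(-1,2)
E
python3 - <<'E'
from fit import *
t=pickle.load(open("top0.pkl","rb"));s=pickle.load(open("side0.pkl","rb"))
cv=lambda pts,o,f:(np.array(pts,float)+.5)/f-.5+o
tl=cv([(80,220),(458,82),(665,568),(280,718)],(290,120),8)
sl=cv([(402,42),(722,220),(385,490),(52,278)],(260,220),8)
tb=cv([(98,75),(480,68),(492,553),(90,560)],(150,125),7)
sb=cv([(65,148),(490,55),(655,208),(208,315)],(210,150),9)
for n,T,S,z,x0 in(("lid",tl,sl,.016,(.56,-.211,.375)),("box",tb,sb,.075,(.54,.187,.03))):
    for o in([(t,T)],[(s,S)],[(t,T),(s,S)]):
        x,f=fit(o,.19,.15,z,x0); print(n,x.round(4),f.round(1).tolist())
    if n=="lid": l=x
    else: b=x
g=(0,255,0)
def fin(l,z): return (rect(*l,.07,.016,z),g)
def tabs(l): return [(rect(*l,.19,.15,.016),g),fin(l,.056),fin(l,.016)]
bx=[(rect(*b,.19,.15,.075),g),(rect(*b,.174,.134,.075),g)]
crop(t,290,120,95,95,6,"pics/a.png",tabs(l)); crop(s,260,220,95,65,6,"pics/b.png",tabs(l))
crop(t,150,125,85,90,6,"pics/c.png",bx); crop(s,210,150,80,60,6,"pics/d.png",bx)
I=[cv2.imread(f"pics/{k}.png") for k in "abcd"]
W=max(i.shape[1] for i in I)
I=[cv2.copyMakeBorder(i,0,0,0,W-i.shape[1],0) for i in I]
l_=np.vstack([I[0],I[1]]);r_=np.vstack([I[2],I[3]]);r_=cv2.copyMakeBorder(r_,0,l_.shape[0]-r_.shape[0],0,0,0)
o=np.hstack([l_,r_]);cv2.imwrite("pics/fit.png",cv2.resize(o,None,fx=.65,fy=.6))
E
```

```text
lid [ 0.5626 -0.2084  0.3762] [[-0.6, 0.2], [-0.5, 0.2], [0.7, -0.0], [0.5, -0.4]]
lid [ 0.5621 -0.2114  0.3754] [[-0.4, -0.4], [-0.6, -0.5], [0.1, 0.7], [0.8, -0.2]]
lid [ 0.5626 -0.2095  0.376 ] [[-0.3, 0.2], [-0.1, 0.1], [1.0, -0.0], [0.9, -0.4], [-0.6, -0.7], [-0.7, -1.0], [-0.0, 0.1], [0.6, -0.7]]
box [0.5443 0.1901 0.0421] [[0.0, 0.2], [0.2, 0.4], [-0.6, -0.1], [0.4, -0.5]]
box [0.5465 0.192  0.0473] [[0.1, -0.6], [-0.7, -0.4], [-0.5, 0.6], [1.1, -0.1]]
box [0.5449 0.1903 0.0435] [[-0.0, 0.0], [0.2, 0.2], [-0.6, -0.4], [0.3, -0.7], [-0.0, -0.3], [-0.9, -0.1], [-0.9, 0.9], [0.9, 0.3]]
```

View pics/fit.png

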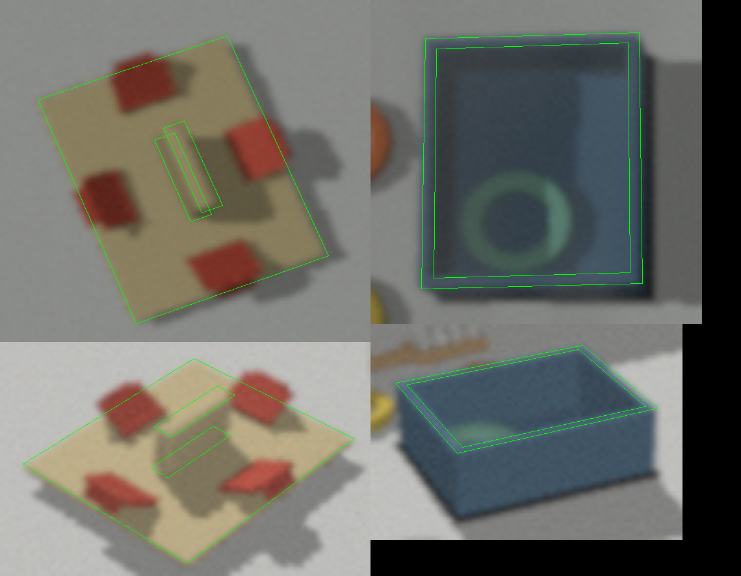

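Two things are lid-shaped: the cream/tan one at top (505,253) and the purple one at (248,425). The cream one is the one meant, and the enlarged crops confirm its colour, fin and tabs. Of the rings, the mint one at (281,280) sits inside the blue box; the orange and yellow ones lie outside. I'll go to the lid first.

send_rows([
  [[0.03, 0, -0.026, -5], [0.07, 0, -0.06, -11], [0.11, 0, -0.095, -17], [0.15, 0, -0.13, -23], [0.19, 0, -0.163, -29], [0.228, 0, -0.196, -35], [0.266, 0, -0.229, -40], [0.3, 0, -0.258, -42.8]],
], gripper=0.43, grip_force=25)

```text
time: 0.9
tool_pos: [0.3718, 0.1467, 0.2187]
tool_rot: [-1.572, 0.001, 0.38]
contact_force: [1.7, 1.0, 0.9]
opening: 0.0399
```

```bash
cat > go.py <<'E'
import sys
from h import *
from cell import sensors
from scipy.spatial.transform import Rotation as Ro
def go(x,y,z,yaw):
    s=sensors.observe(); R=Ro.from_euler("xyz",s["tool_rot"]).as_matrix()
    d=R.T@(np.array([x,y,z])-s["tool_pos"])
    cy=np.arctan2(R[1,0],R[0,0]); dy=(yaw-cy+np.pi/2)%np.pi-np.pi/2
    print("t",round(s["time"],2),"pos",s["tool_pos"].round(4),"rot",s["tool_rot"].round(4),"q",s["qpos"].round(2),"F",s["contact_force"].round(1),"open",round(s["opening"],4))
    print("shift",d.round(4),"twist",round(-np.degrees(dy),2))
if len(sys.argv)>4: go(*map(float,sys.argv[1:5]))
E
python3 go.py .5626 -.2095 .11 .376
```

```text
t 0.9 pos [0.3718 0.1467 0.2187] rot [-1.5716e+00  1.0000e-03  3.7970e-01] q [ 0.18  0.11  1.83 -0.    1.2  -1.77] F [1.7 1.  0.9] open 0.0399
shift [ 0.0453  0.109  -0.4015] twist 0.21
```

send_rows([
  [[0.005, 0.0, -0.045, 0], [0.01, 0.0, -0.09, 0], [0.015, 0.01, -0.135, 0], [0.02, 0.02, -0.18, 0], [0.025, 0.04, -0.225, 0], [0.03, 0.055, -0.27, 0], [0.035, 0.07, -0.315, 0], [0.04, 0.085, -0.355, 0.2]],
])

```text
time: 1.7
tool_pos: [0.5409, -0.1704, 0.1328]
tool_rot: [-1.571, 0.001, 0.375]
contact_force: [-0.1, -0.0, 0.5]
opening: 0.0396
```

send_rows([
  [[0.004, 0.015, -0.03, 0], [0.006, 0.02, -0.046, 0], [0.006, 0.022, -0.046, 0], [0.006, 0.022, -0.046, 0]],
])

```text
time: 2.1
tool_pos: [0.5627, -0.2105, 0.11]
tool_rot: [-1.569, 0.003, 0.375]
contact_force: [0.3, 0.4, -0.3]
opening: 0.0397
```

```bash
python3 go.py .5626 -.2095 .045 .376; python3 - <<'E'
from h import *
from cell import read_camera
for n,a in(("top",(270,80,125,140)),("side",(250,170,120,115))):
    c=read_camera(n); crop(c,*a,4,f"pics/{n}1.png")
a=cv2.imread("pics/top1.png");b=cv2.imread("pics/side1.png");b=cv2.resize(b,(290,278));a=cv2.resize(a,(500,560))
b=cv2.copyMakeBorder(b,0,560-278,0,0,0);cv2.imwrite("pics/p1.png",np.hstack([a,b]))
E
```

```text
t 2.1 pos [ 0.5627 -0.2105  0.11  ] rot [-1.5694  0.0026  0.375 ] q [-0.48  0.58  1.45 -0.    1.11 -2.43] F [ 0.3  0.4 -0.3] open 0.0397
shift [0.0004 0.065  0.0008] twist -0.06
```

View pics/p1.png

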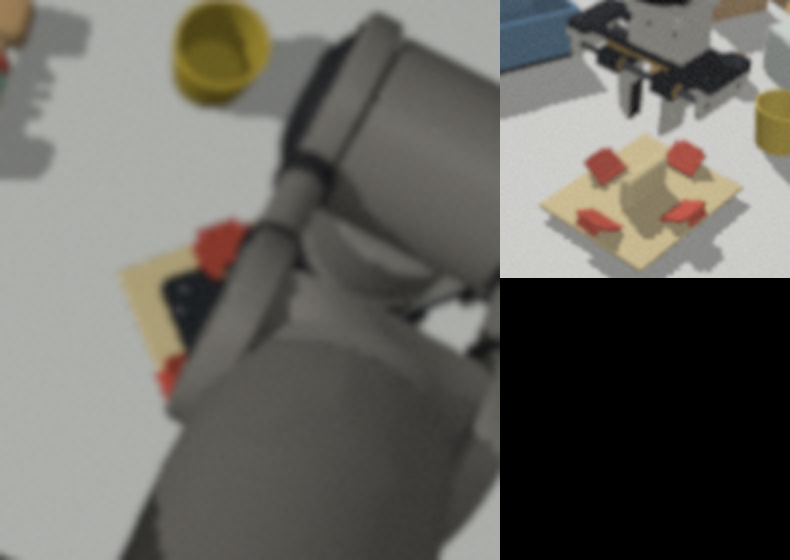

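The fingers straddle the fin in the side view (around (650,100) in the picture). I'll go down and grip.

send_rows([
  [[0, 0.025, 0.001, 0], [0, 0.045, 0.001, 0], [0, 0.06, 0.001, 0], [0, 0.064, 0.001, 0], [0, 0.064, 0.001, 0], [0, 0.064, 0.001, 0]],
])

```text
time: 2.8
tool_pos: [0.5632, -0.209, 0.0484]
tool_rot: [-1.572, 0.0, 0.377]
contact_force: [0.5, -0.5, 0.4]
opening: 0.0401
```

send_rows([
  [[0, 0, 0, 0], [0, 0, 0, 0], [0, 0, 0, 0], [0, 0, 0, 0], [0, 0, 0, 0], [0, 0, 0, 0]],
], gripper=0, grip_force=25)

```text
time: 3.4
tool_pos: [0.5634, -0.209, 0.0486]
tool_rot: [-1.573, -0.0, 0.377]
contact_force: [-0.2, 0.3, 2.5]
opening: 0.0012
```

The opening reads 1.2 mm, so the fin isn't between the pads. I'll look.

```bash
python3 - <<'E'
from h import *
from cell import read_camera
c=read_camera("side"); crop(c,245,170,120,120,5,"pics/s2.png")
pickle.dump(c,open("s2.pkl","wb"))
E
```

```text
(no output)
```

View pics/s2.png

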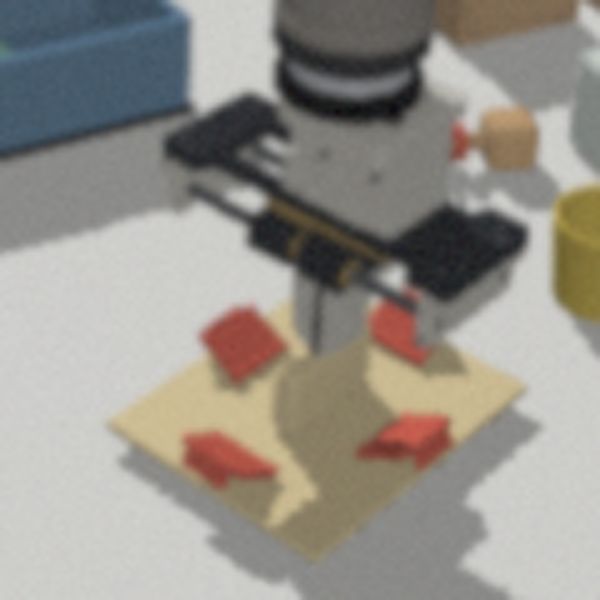

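```bash
python3 - <<'E'
from h import *
from cell import sensors
c=pickle.load(open("s2.pkl","rb")); s=sensors.observe(); print(s["tool_pos"],s["contact_force"],s["torque"])
f=lambda P:((proj(c,P)-[245,170])*5).round()
x,y,z=s["tool_pos"]
for dz in(-.025,0,.053): print(dz,f([x,y,z+dz]))
l=(.5626,-.2095,.376);g=(0,255,0)
T=(.5634,-.209,.377)
crop(c,265,205,80,80,7,"pics/s2o.png",[(rect(*l,.07,.016,.056),g),(rect(*l,.07,.016,.016),g),(rect(*l,.19,.15,.016),g),(rect(*T,.019,.038,z-.025),(255,0,0))])
E
```

```text
[ 0.56336319 -0.20904904  0.04859247] [-0.11345425  0.33181318  2.27021088] [0.14876188 0.02978602 0.01804916]
-0.025 [[319. 388.]]
0 [[322. 353.]]
0.053 [[329. 275.]]
```

View pics/s2o.png

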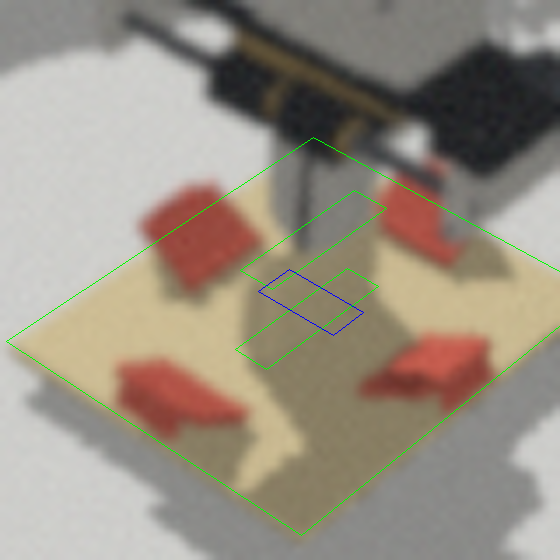

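```bash
python3 - <<'E'
from h import *
t=pickle.load(open("top0.pkl","rb"));s=pickle.load(open("side0.pkl","rb"));c=pickle.load(open("s2.pkl","rb"))
l=(.5626,-.2095,.376);g=(0,255,0)
o=[(rect(*l,.07,.016,.056),g),(rect(*l,.07,.016,.016),(0,255,255)),(rect(*l,.19,.15,.016),g)]
crop(t,315,145,45,50,8,"pics/a.png",o);crop(s,290,225,50,50,8,"pics/b.png",o);crop(s,290,225,50,50,8,"pics/b2.png");crop(c,290,225,50,50,8,"pics/b3.png")
I=[cv2.resize(cv2.imread(f"pics/{k}.png"),(395,295)if 0 else (390,290)) for k in("a","b","b2","b3")]
cv2.imwrite("pics/ab.png",np.vstack([np.hstack(I[:2]),np.hstack(I[2:])]))
E
```

```text
(no output)
```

View pics/ab.png

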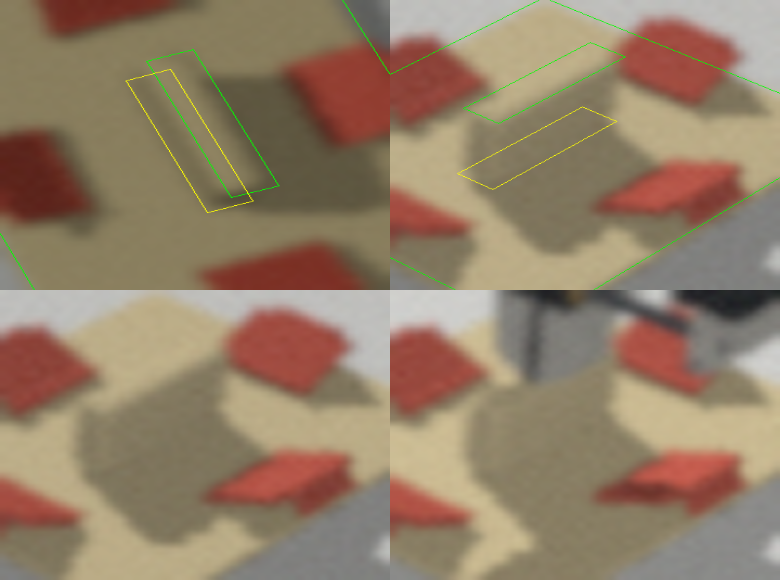

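```bash
python3 - <<'E'
from h import *
s=pickle.load(open("side0.pkl","rb"))
im=cv2.imread("pics/side1.png"); l=(.5626,-.2105,.375)
def d(p,col): cv2.polylines(im,[((proj(s,p)-[250,170]+.5)*4).round().astype(int)],True,col,1)
for sg in(1,-1): d(rect(*l,.019,.019,.085,0,sg*.0295),(0,255,0))
d(rect(*l,.075,.19,.11+.041),(0,255,255))
d(rect(*l,.07,.016,.056),(255,0,0))
cv2.imwrite("pics/side1o.png",cv2.resize(im,None,fx=1.5,fy=1.25))
E
```

```text
(no output)
```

View pics/side1o.png

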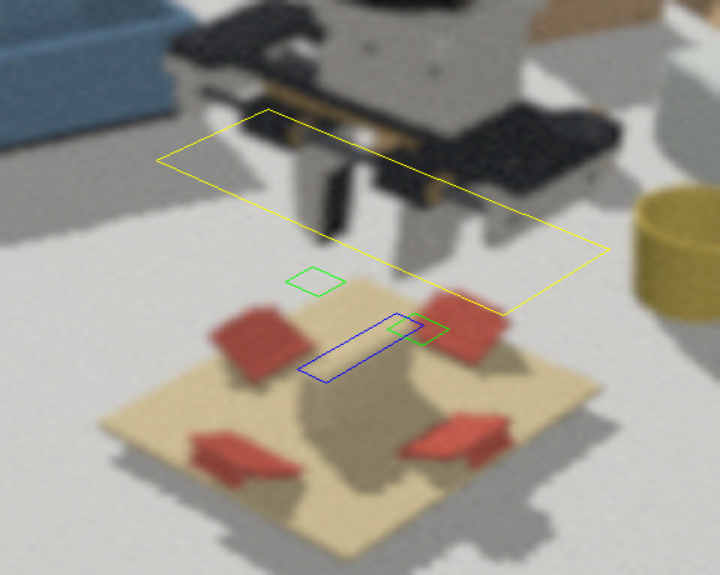

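```bash
python3 - <<'E'
from h import *
s=pickle.load(open("top0.pkl","rb"))
im=cv2.imread("pics/top1.png"); l=(.5627,-.2105,.375)
def d(p,col): cv2.polylines(im,[((proj(s,p)-[270,80]+.5)*4).round().astype(int)],True,col,1)
for z,c in((.15,(0,255,255)),(.183,(0,255,0))): d(rect(*l,.075,.19,z),c)
cv2.imwrite("pics/top1o.png",im)
c=pickle.load(open("side0.pkl","rb"))
o=[]
L=(.18999,.48897,-.3708)
for sg in(1,-1):
  o.append((rect(*L,.019,.019,.21836-.025,0,sg*.0555),(0,255,0)));o.append((rect(*L,.019,.019,.21836-.025+.033,0,sg*.0555),(0,0,255)))
crop(c,80,70,90,70,6,"pics/s0g.png",o)
E
```

```text
(no output)
```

View pics/top1o.png

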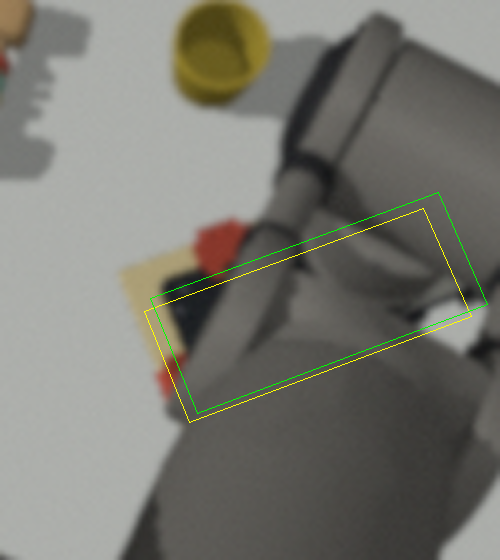

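View pics/s0g.png

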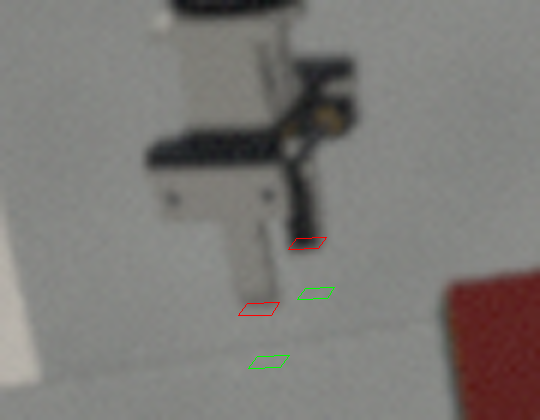

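The side view shows the fingertips about 33 mm higher than the reported pose implies, and it shows this at the start pose as well. The tips therefore closed just above the fin. I'll probe gently on the fin top to pin down the offset.

send_rows([
  [[0, 0.002, 0, 0], [0, 0.004, 0, 0], [0, 0.004, 0, 0], [0, 0.004, 0, 0]],
])

```text
time: 3.85
tool_pos: [0.5635, -0.2091, 0.0484]
tool_rot: [-1.574, -0.001, 0.377]
contact_force: [-10.2, 4.2, 28.4]
opening: 0.0004
```

```bash
for i in 1 2 3; do python3 go.py .5626 -.2095 .045 .376; done
```

```text
t 3.85 pos [ 0.5635 -0.2091  0.0484] rot [-1.5742e+00 -1.1000e-03  3.7710e-01] q [-0.48  0.65  1.51 -0.    0.97 -2.43] F [-10.2   4.2  28.4] open 0.0004
shift [-0.001   0.0034 -0.    ] twist 0.06
t 3.85 pos [ 0.5635 -0.2091  0.0484] rot [-1.5742e+00 -1.1000e-03  3.7710e-01] q [-0.48  0.65  1.51 -0.    0.97 -2.43] F [-10.2   4.2  28.4] open 0.0004
shift [-0.001   0.0034 -0.    ] twist 0.06
t 3.85 pos [ 0.5635 -0.2091  0.0484] rot [-1.5742e+00 -1.1000e-03  3.7710e-01] q [-0.48  0.65  1.51 -0.    0.97 -2.43] F [-10.2   4.2  28.4] open 0.0004
shift [-0.001   0.0034 -0.    ] twist 0.06
```

send_rows([
  [[0, -0.01, 0, 0], [0, -0.03, 0, 0], [0, -0.03, 0, 0]],
], gripper=0.43)

```text
time: 4.15
tool_pos: [0.565, -0.2098, 0.0808]
tool_rot: [-1.578, -0.004, 0.377]
contact_force: [0.1, 0.6, 0.7]
opening: 0.0197
```

```bash
python3 - <<'E'
from h import *
c=pickle.load(open("s2.pkl","rb"))
T=(.5634,-.209,.377);g=(0,255,0)
crop(c,285,210,50,40,8,"pics/a.png",[(rect(*T,.019,.038,.056),g),(rect(*T,.019,.038,.09),(0,255,255))])
crop(c,285,210,50,40,8,"pics/b.png")
from cell import read_camera,sensors
s=sensors.observe();print(s["tool_pos"],s["tool_rot"],s["opening"],s["contact_force"])
d=read_camera("side");pickle.dump(d,open("s3.pkl","wb"))
T=(s["tool_pos"][0],s["tool_pos"][1],.377);zt=s["tool_pos"][2]+.0076
o=[(rect(*T,.019,.019,zt,0,k*(s["opening"]/2+.0095)),g) for k in(1,-1)]
crop(d,280,200,50,40,8,"pics/c.png",o);crop(d,280,200,50,40,8,"pics/d.png")
I=[cv2.resize(cv2.imread(f"pics/{k}.png"),(400,300)) for k in "abcd"]
cv2.imwrite("pics/tip.png",np.vstack([np.hstack(I[:2]),np.hstack(I[2:])]))
E
```

```text
[ 0.56495959 -0.20984793  0.08081827] [-1.5779489  -0.00429731  0.37708803] 0.019698292594437453 [0.07481817 0.56720278 0.68378525]
```

View pics/tip.png

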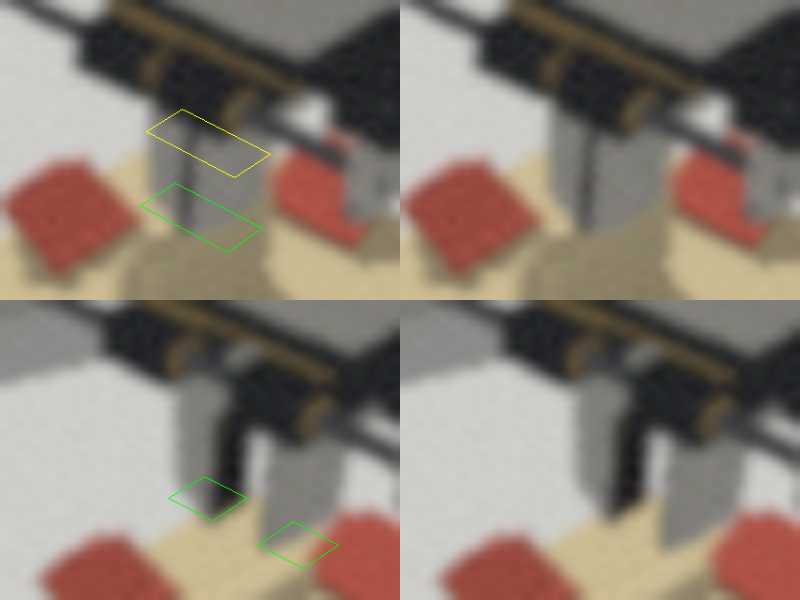

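The contact gives a calibration: true tip height = reading + 7.6 mm. The horizontal position matches. I'll open fully to 40 mm, descend to straddle the fin, and grip.

send_rows([
  [[-0.002, 0, 0.001, 0], [-0.002, 0, 0.001, 0], [-0.002, 0.02, 0.001, 0], [-0.002, 0.04, 0.001, 0], [-0.002, 0.057, 0.001, 0], [-0.002, 0.067, 0.001, 0], [-0.002, 0.068, 0.001, 0], [-0.002, 0.068, 0.001, 0]],
])

```text
time: 5.0
tool_pos: [0.5623, -0.2096, 0.0112]
tool_rot: [-1.576, -0.003, 0.377]
contact_force: [-0.2, -0.5, 0.8]
opening: 0.0393
```

```bash
python3 go.py .5626 -.2095 .0134 .376; python3 - <<'E'
from h import *
from cell import read_camera
c=read_camera("side"); crop(c,255,180,105,95,5,"pics/s4.png")
E
```

```text
t 5.0 pos [ 0.5623 -0.2096  0.0112] rot [-1.576  -0.0026  0.3771] q [-0.48  0.7   1.55 -0.    0.89 -2.43] F [-0.2 -0.5  0.8] open 0.0393
shift [ 0.0003 -0.0022 -0.0001] twist 0.06
```

View pics/s4.png

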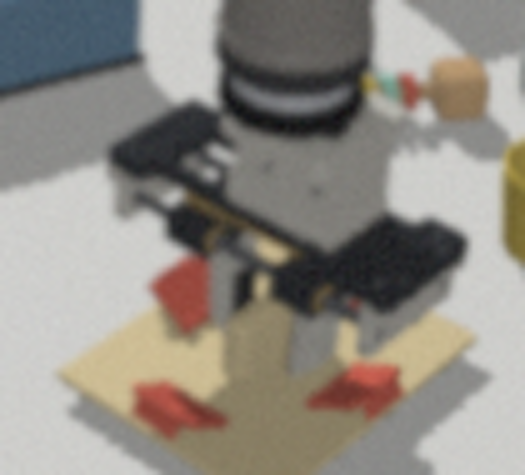

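The fin (at (265,330)) now stands between the fingers. Closing.

send_rows([
  [[0, 0, 0, 0], [0, 0, 0, 0], [0, 0, 0, 0], [0, 0, 0, 0], [0, 0, 0, 0], [0, 0, 0, 0]],
], gripper=0, grip_force=30)

```text
time: 5.65
tool_pos: [0.5628, -0.2097, 0.0123]
tool_rot: [-1.577, -0.004, 0.377]
contact_force: [-0.8, 1.5, 6.7]
opening: 0.0157
```

send_rows([
  [[0, -0.01, 0, 0], [0, -0.03, 0, 0], [0, -0.06, 0, 0], [0, -0.1, 0, 0], [0, -0.13, 0, 0], [0, -0.14, 0, 0], [0, -0.14, 0, 0]],
])

```text
time: 6.35
tool_pos: [0.5624, -0.2094, 0.1534]
tool_rot: [-1.579, -0.005, 0.377]
contact_force: [-0.4, 0.1, -2.1]
opening: 0.0157
```

```bash
python3 go.py .545 .190 .15 .043;  python3 - <<'E'
from h import *
from cell import read_camera
c=read_camera("side"); crop(c,245,120,125,150,4,"pics/s5.png")
E
```

```text
t 6.35 pos [ 0.5624 -0.2094  0.1534] rot [-1.5789 -0.0053  0.377 ] q [-0.48  0.53  1.41 -0.    1.19 -2.43] F [-0.4  0.1 -2.1] open 0.0157
shift [0.1308 0.001  0.3777] twist 19.14
```

View pics/s5.png

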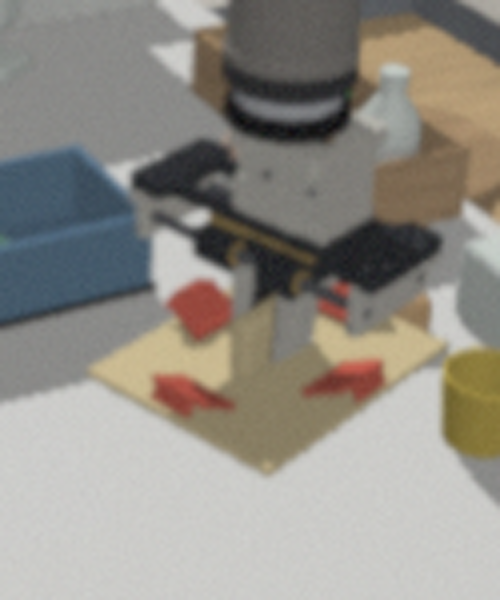

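send_rows([
  [[0.012, 0, 0.035, 2], [0.026, 0, 0.075, 4], [0.042, 0, 0.12, 7], [0.057, 0, 0.165, 10], [0.073, 0, 0.21, 13], [0.088, 0, 0.255, 15], [0.104, 0, 0.3, 17], [0.118, 0, 0.34, 19.1]],
])

```text
time: 7.2
tool_pos: [0.5444, 0.1527, 0.1475]
tool_rot: [-1.575, -0.0, 0.043]
contact_force: [0.5, 0.4, -2.2]
opening: 0.016
```

```bash
python3 go.py .545 .190 .15 .043
```

```text
t 7.2 pos [0.5444 0.1527 0.1475] rot [-1.5753e+00 -3.0000e-04  4.2600e-02] q [ 0.14  0.48  1.52 -0.    1.15 -1.47] F [ 0.5  0.4 -2.2] open 0.016
shift [ 0.0022 -0.0027  0.0372] twist -0.02
```

send_rows([
  [[0.001, 0, 0.02, 0], [0.002, 0.01, 0.035, 0], [0.002, 0.025, 0.037, 0], [0.002, 0.04, 0.037, 0], [0.002, 0.045, 0.037, 0], [0.002, 0.045, 0.037, 0]],
])

```text
time: 7.8
tool_pos: [0.5438, 0.1887, 0.1002]
tool_rot: [-1.576, 0.004, 0.042]
contact_force: [-0.5, -0.6, -2.2]
opening: 0.0159
```

```bash
python3 go.py .545 .190 .1 .043;  python3 - <<'E'
from h import *
from cell import read_camera
for n,a in(("side",(200,110,110,110)),("top",(140,100,110,125))):
    c=read_camera(n);pickle.dump(c,open(n+"6.pkl","wb")); crop(c,*a,5,f"pics/{n}6.png")
a=cv2.imread("pics/side6.png");b=cv2.imread("pics/top6.png");b=cv2.resize(b,None,fx=.42,fy=.42)
b=cv2.copyMakeBorder(b,0,a.shape[0]-b.shape[0],0,0,0);cv2.imwrite("pics/p6.png",np.hstack([a,b]))
E
```

```text
t 7.8 pos [0.5438 0.1887 0.1002] rot [-1.5762  0.0037  0.0419] q [ 0.2   0.55  1.54 -0.01  1.06 -1.41] F [-0.5 -0.6 -2.2] open 0.0159
shift [0.0012 0.0002 0.0012] twist -0.06
```

View pics/p6.png

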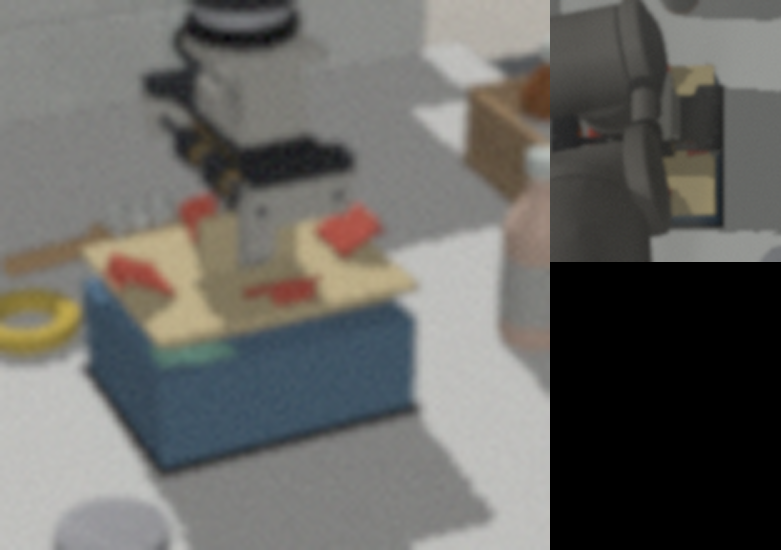

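```bash
python3 - <<'E'
from h import *
c=pickle.load(open("side6.pkl","rb"));t=pickle.load(open("top6.pkl","rb"));g=(0,255,0)
L=(.5438,.1887,.042);B=(.545,.190,.0435)
o=[(rect(*L,.19,.15,.104),g),(rect(*B,.19,.15,.075),(0,255,255)),(rect(*B,.19,.15,0.0),(0,255,255))]
crop(c,210,150,80,60,8,"pics/a.png",o); crop(t,180,115,50,90,6,"pics/b.png",o)
a=cv2.imread("pics/a.png");b=cv2.imread("pics/b.png");b=cv2.resize(b,(160,288))
b=cv2.copyMakeBorder(b,0,a.shape[0]-288,0,0,0);cv2.imwrite("pics/p7.png",np.hstack([a,b]))
crop(c,210,150,80,60,8,"pics/a2.png");crop(t,180,115,50,90,6,"pics/b2.png",o)
E
```

```text
(no output)
```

View pics/p7.png

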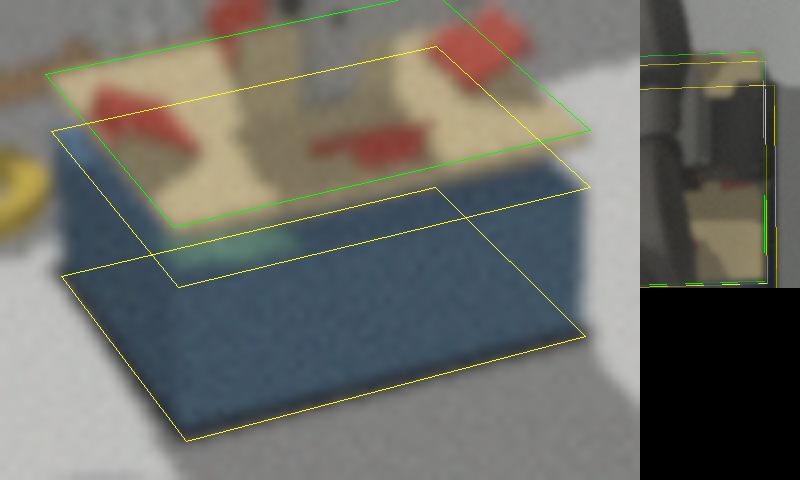

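View pics/a2.png

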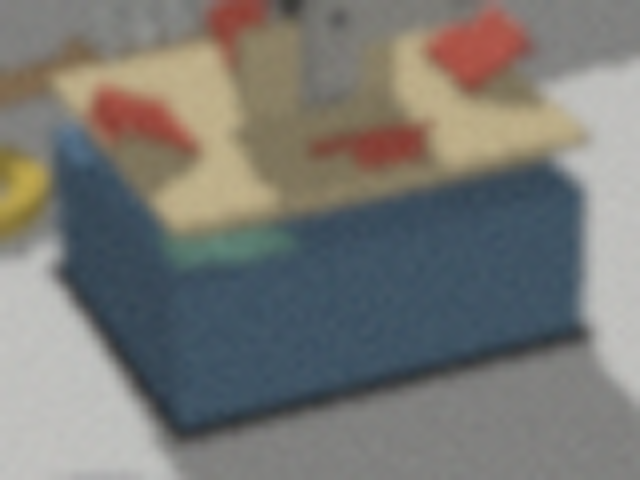

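View pics/b2.png

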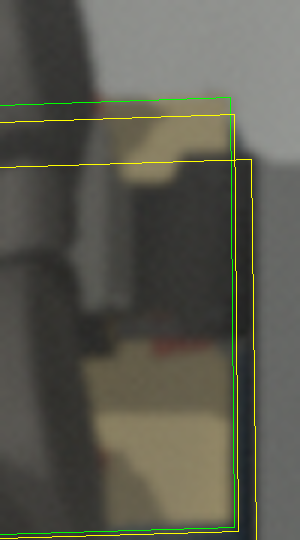

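send_rows([
  [[0.0012, 0.0, 0.002, 0], [0.0012, 0.006, 0.002, 0], [0.0012, 0.011, 0.002, 0], [0.0012, 0.014, 0.002, 0], [0.0012, 0.016, 0.002, 0]],
])

```text
time: 8.4
tool_pos: [0.5459, 0.191, 0.0856]
tool_rot: [-1.576, 0.001, 0.042]
contact_force: [1.3, 0.4, -1.7]
opening: 0.0157
```

```bash
python3 go.py .545 .191 .076 .0435; python3 - <<'E'
from h import *
from cell import read_camera
c=read_camera("side");pickle.dump(c,open("s8.pkl","wb")); crop(c,205,130,90,75,8,"pics/s8.png")
E
```

```text
t 8.4 pos [0.5459 0.191  0.0856] rot [-1.5756e+00  6.0000e-04  4.1900e-02] q [ 0.21  0.57  1.55 -0.01  1.03 -1.4 ] F [ 1.3  0.4 -1.7] open 0.0157
shift [-0.0009  0.0096  0.0001] twist -0.09
```

View pics/s8.png

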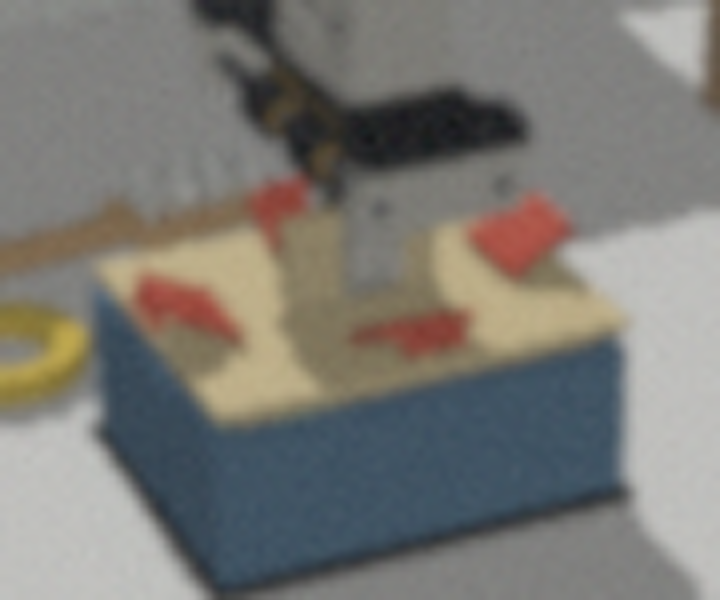

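send_rows([
  [[-0.001, 0.003, 0, 0], [-0.001, 0.005, 0, 0], [-0.001, 0.006, 0, 0], [-0.001, 0.006, 0, 0]],
])

```text
time: 8.85
tool_pos: [0.5447, 0.1909, 0.0793]
tool_rot: [-1.576, 0.001, 0.042]
contact_force: [0.8, 0.3, -2.5]
opening: 0.0159
```

The weight still hangs freely with the lid 8 mm below rim height, so the rib is inside the opening. I'll lower it the last bit slowly.

send_rows([
  [[0, 0.001, 0, 0], [0, 0.002, 0, 0], [0, 0.0025, 0, 0], [0, 0.0025, 0, 0]],
])

```text
time: 9.25
tool_pos: [0.5449, 0.1908, 0.0774]
tool_rot: [-1.576, 0.0, 0.042]
contact_force: [-3.5, -1.6, 4.3]
opening: 0.0157
```

Contact came at 77.4 mm, against about 77 expected for home. I'll release and look.

send_rows([
  [[0, 0, 0, 0], [0, 0, 0, 0], [0, 0, 0, 0], [0, 0, 0, 0]],
], gripper=0.43)

```text
time: 9.65
tool_pos: [0.5449, 0.1909, 0.0773]
tool_rot: [-1.576, 0.0, 0.042]
contact_force: [0.5, -0.0, -0.6]
opening: 0.0383
```

send_rows([
  [[0, -0.02, 0, 0], [0, -0.045, 0, 0], [0, -0.06, 0, 0], [0, -0.06, 0, 0]],
])

```text
time: 10.05
tool_pos: [0.5463, 0.1915, 0.1394]
tool_rot: [-1.575, -0.004, 0.042]
contact_force: [1.1, 0.2, 0.8]
opening: 0.0397
```

```bash
python3 go.py .545 .191 .15 .0435; python3 - <<'E'
from h import *
from cell import read_camera
c=read_camera("side");pickle.dump(c,open("s9.pkl","wb"))
L=(.5449,.1908,.042)
crop(c,205,130,90,75,8,"pics/s9.png",[(rect(*L,.19,.15,.081),(0,255,0))])
E
```

```text
t 10.05 pos [0.5463 0.1915 0.1394] rot [-1.5749 -0.0041  0.0421] q [ 0.21  0.51  1.49 -0.01  1.14 -1.4 ] F [1.1 0.2 0.8] open 0.0397
shift [-0.0013 -0.0106 -0.0005] twist -0.08
```

View pics/s9.png

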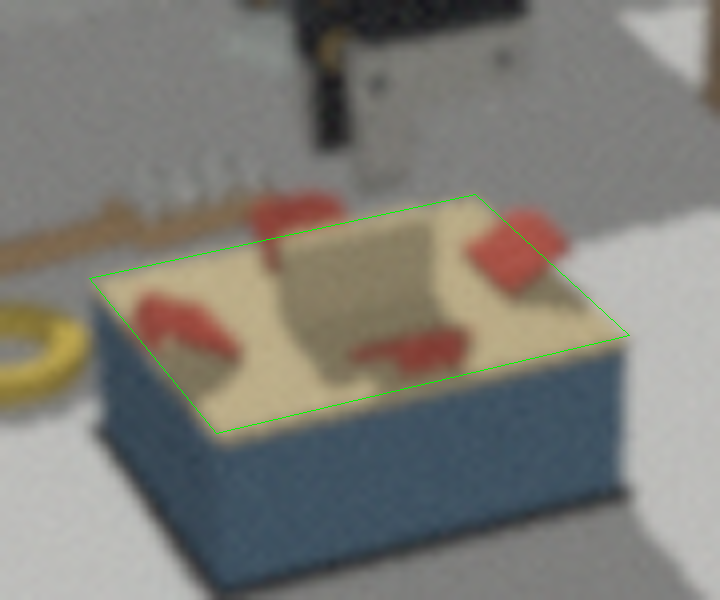

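The lid sits level on the rim and its edges match the home outline (green). Before pressing tabs, I'll check where the lotion bottle is.

```bash
python3 - <<'E'
from h import *
t=pickle.load(open("top0.pkl","rb"));s=pickle.load(open("side0.pkl","rb"))
print("top base",ray(t,[(303/1.5,150/1.5)],0.01), "cap",ray(t,[(291/1.5,118/1.5)],.15))
print("side base",ray(s,[(461/1.5,266/1.5)],0.0),"cap",ray(s,[(464/1.5,212/1.5)],.15))
E
for k in "88 0" "-88 0" "0 70" "0 -70"; do python3 - $k <<'E'
import sys,numpy as np
sys.argv,a=sys.argv[:1],[float(v)/1000 for v in sys.argv[1:]]
from go import go
c,s=np.cos(.042),np.sin(.042)
p=(.545+c*a[0]-s*a[1],.191+s*a[0]+c*a[1]);print(np.round(p,4));go(*p,.0965,.042)
E
done
```

```text
top base [[0.76418157 0.17948439 0.01      ]] cap [[0.76751701 0.17902588 0.15      ]]
side base [[0.7725974  0.17349328 0.        ]] cap [[0.76841194 0.16966469 0.15      ]]
[0.6329 0.1947]
t 10.1 pos [0.5454 0.1913 0.1379] rot [-1.5753e+00 -1.5000e-03  4.2000e-02] q [ 0.21  0.51  1.49 -0.01  1.14 -1.4 ] F [ 0.5  0.1 -0.9] open 0.0393
shift [ 0.0875  0.0415 -0.0001] twist -0.0
[0.4571 0.1873]
t 10.1 pos [0.5454 0.1913 0.1379] rot [-1.5753e+00 -1.5000e-03  4.2000e-02] q [ 0.21  0.51  1.49 -0.01  1.14 -1.4 ] F [ 0.5  0.1 -0.9] open 0.0393
shift [-0.0885  0.0412 -0.0001] twist -0.0
[0.5421 0.2609]
t 10.1 pos [0.5454 0.1913 0.1379] rot [-1.5753e+00 -1.5000e-03  4.2000e-02] q [ 0.21  0.51  1.49 -0.01  1.14 -1.4 ] F [ 0.5  0.1 -0.9] open 0.0393
shift [-0.0005  0.041   0.0699] twist -0.0
[0.5479 0.1211]
t 10.1 pos [0.5454 0.1913 0.1379] rot [-1.5753e+00 -1.5000e-03  4.2000e-02] q [ 0.21  0.51  1.49 -0.01  1.14 -1.4 ] F [ 0.5  0.1 -0.9] open 0.0393
shift [-0.0005  0.0417 -0.0701] twist -0.0
```

send_rows([
  [[0.03, 0, 0, 0], [0.065, 0, 0, 0], [0.0875, 0, 0, 0], [0.0875, 0.01, 0, 0], [0.0875, 0.03, 0, 0], [0.0875, 0.035, 0, 0], [0.0875, 0.035, 0, 0]],
], gripper=0)

```text
time: 10.8
tool_pos: [0.6311, 0.1946, 0.1009]
tool_rot: [-1.576, 0.003, 0.042]
contact_force: [0.1, 1.1, -0.5]
opening: 0.0003
```

```bash
python3 go.py .6329 .1947 .0794 .042; python3 - <<'E'
from h import *
from cell import read_camera
c=read_camera("side"); crop(c,205,110,100,95,6,"pics/s10.png")
E
```

```text
t 10.8 pos [0.6311 0.1946 0.1009] rot [-1.5759  0.003   0.0422] q [ 0.19  0.69  1.26 -0.    1.19 -1.43] F [ 0.1  1.1 -0.5] open 0.0003
shift [0.0019 0.0215 0.0001] twist 0.01
```

View pics/s10.png

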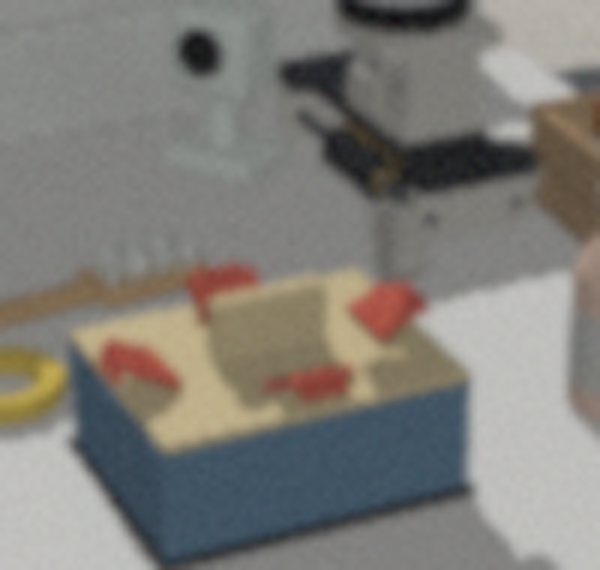

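send_rows([
  [[0.001, 0.006, 0, 0], [0.001, 0.01, 0, 0], [0.001, 0.013, 0, 0], [0.001, 0.016, 0, 0], [0.001, 0.018, 0, 0], [0.001, 0.02, 0, 0], [0.001, 0.021, 0, 0]],
])

```text
time: 11.55
tool_pos: [0.6322, 0.1947, 0.0804]
tool_rot: [-1.576, 0.002, 0.042]
contact_force: [-0.2, -1.0, 0.0]
opening: 0.0001
```

```bash
python3 go.py .6329 .1947 .0794 .042; python3 - <<'E'
from h import *
from cell import read_camera
c=read_camera("side"); crop(c,205,110,100,95,6,"pics/s11.png")
E
```

```text
t 11.55 pos [0.6322 0.1947 0.0804] rot [-1.5758  0.0024  0.0422] q [ 0.19  0.71  1.28 -0.01  1.15 -1.43] F [-0.2 -1.   0. ] open 0.0001
shift [0.0007 0.001  0.    ] twist 0.01
```

View pics/s11.png

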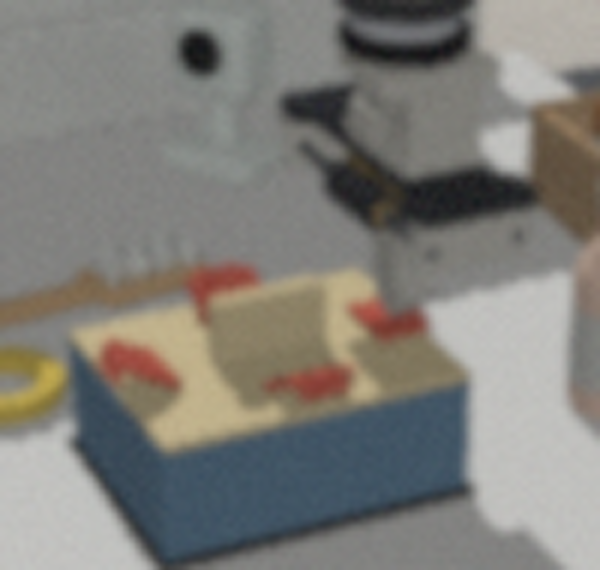

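The force is back to zero and the +x tab (400,318) looks flat. Next is the −y tab.

send_rows([
  [[0, -0.025, 0, 0], [0, -0.045, 0, 0], [-0.03, -0.045, -0.025, 0], [-0.065, -0.045, -0.055, 0], [-0.087, -0.045, -0.07, 0], [-0.0875, -0.03, -0.07, 0], [-0.0875, -0.02, -0.07, 0], [-0.0875, -0.02, -0.07, 0]],
])

```text
time: 12.4
tool_pos: [0.5471, 0.1211, 0.0995]
tool_rot: [-1.576, 0.005, 0.042]
contact_force: [0.3, 0.3, 0.5]
opening: 0.0002
```

```bash
python3 go.py .5479 .1211 .0794 .042; python3 - <<'E'
from h import *
from cell import read_camera
c=read_camera("side"); crop(c,205,110,100,95,6,"pics/s12.png")
E
```

```text
t 12.4 pos [0.5471 0.1211 0.0995] rot [-1.5758  0.0051  0.0422] q [ 0.08  0.53  1.58 -0.01  1.04 -1.53] F [0.3 0.3 0.5] open 0.0002
shift [0.0009 0.0201 0.    ] twist 0.01
```

View pics/s12.png

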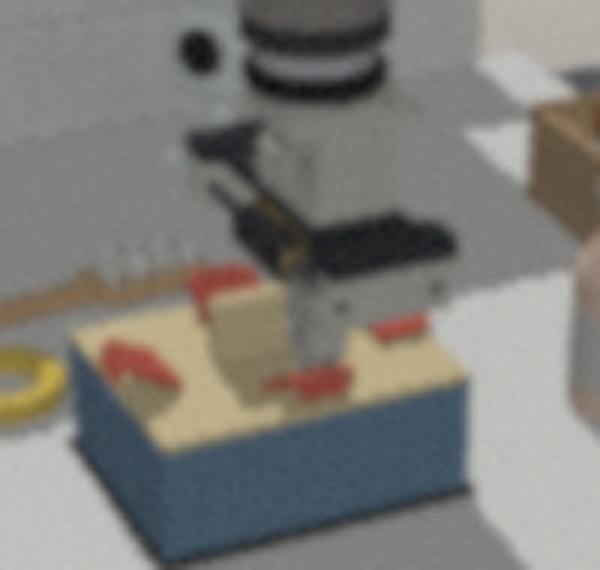

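send_rows([
  [[0.001, 0.005, 0, 0], [0.001, 0.009, 0, 0], [0.001, 0.012, 0, 0], [0.001, 0.015, 0, 0], [0.001, 0.017, 0, 0], [0.001, 0.019, 0, 0], [0.001, 0.0195, 0, 0]],
])

```text
time: 13.15
tool_pos: [0.5483, 0.1215, 0.0803]
tool_rot: [-1.576, 0.005, 0.043]
contact_force: [-0.7, -0.1, 0.0]
opening: 0.0007
```

```bash
python3 go.py .5421 .2609 .0794 .042; python3 - <<'E'
from h import *
from cell import read_camera
c=read_camera("side"); crop(c,205,110,100,95,6,"pics/s13.png")
E
```

```text
t 13.15 pos [0.5483 0.1215 0.0803] rot [-1.5756  0.0048  0.0427] q [ 0.08  0.55  1.6  -0.01  0.99 -1.53] F [-0.7 -0.1  0. ] open 0.0007
shift [-0.0003  0.0002  0.1396] twist 0.04
```

View pics/s13.png

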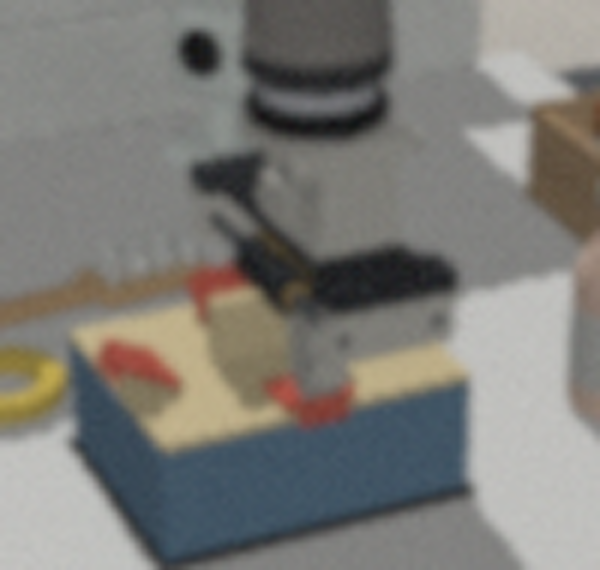

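The −y tab is down. Next is the −x tab.

send_rows([
  [[0, -0.025, 0, 0], [0, -0.045, 0, 0], [-0.03, -0.045, 0.02, 0], [-0.065, -0.045, 0.05, 0], [-0.088, -0.045, 0.069, 0], [-0.088, -0.03, 0.0695, 0], [-0.088, -0.02, 0.0695, 0], [-0.088, -0.02, 0.0695, 0]],
])

```text
time: 14.0
tool_pos: [0.457, 0.1869, 0.0993]
tool_rot: [-1.576, 0.007, 0.043]
contact_force: [0.4, -0.3, 0.5]
opening: 0.0003
```

```bash
python3 go.py .4571 .1873 .0794 .042
```

```text
t 14.0 pos [0.457  0.1869 0.0993] rot [-1.5762  0.0069  0.0426] q [ 0.24  0.43  1.77 -0.    0.96 -1.38] F [ 0.4 -0.3  0.5] open 0.0003
shift [0.0002 0.0199 0.0005] twist 0.04
```

send_rows([
  [[0, 0.005, 0, 0], [0, 0.009, 0, 0], [0, 0.012, 0, 0], [0, 0.015, 0, 0], [0, 0.017, 0, 0], [0, 0.019, 0, 0], [0, 0.0195, 0, 0]],
])

```text
time: 14.7
tool_pos: [0.457, 0.1868, 0.0796]
tool_rot: [-1.576, 0.007, 0.043]
contact_force: [0.8, -0.7, 1.0]
opening: 0.0006
```

```bash
python3 go.py .5421 .2609 .0794 .042; python3 - <<'E'
from h import *
from cell import read_camera
c=read_camera("side"); crop(c,205,110,100,95,6,"pics/s14.png")
E
```

```text
t 14.7 pos [0.457  0.1868 0.0796] rot [-1.5762  0.0069  0.0425] q [ 0.24  0.45  1.79 -0.01  0.91 -1.37] F [ 0.8 -0.7  1. ] open 0.0006
shift [ 0.0882 -0.0008  0.0704] twist 0.03
```

View pics/s14.png

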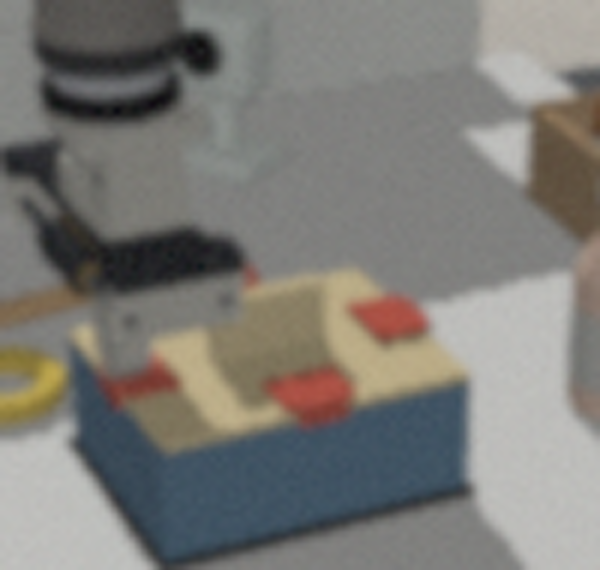

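Three tabs are flat. The last one is +y.

send_rows([
  [[0, -0.025, 0, 0], [0, -0.045, 0, 0], [0.03, -0.045, 0.02, 0], [0.065, -0.045, 0.05, 0], [0.088, -0.045, 0.07, 0], [0.088, -0.03, 0.0705, 0], [0.088, -0.02, 0.0705, 0], [0.088, -0.02, 0.0705, 0]],
])

```text
time: 15.55
tool_pos: [0.5405, 0.2605, 0.0968]
tool_rot: [-1.577, 0.011, 0.043]
contact_force: [-0.5, -0.3, 0.5]
opening: 0.0006
```

```bash
python3 go.py .5421 .2609 .0794 .042
```

```text
t 15.55 pos [0.5405 0.2605 0.0968] rot [-1.5775  0.0109  0.0426] q [ 0.32  0.6   1.46 -0.    1.1  -1.29] F [-0.5 -0.3  0.5] open 0.0006
shift [0.0018 0.0174 0.0005] twist 0.03
```

send_rows([
  [[0.001, 0.004, 0, 0], [0.001, 0.007, 0, 0], [0.001, 0.01, 0, 0], [0.001, 0.013, 0, 0], [0.001, 0.015, 0, 0], [0.001, 0.0165, 0, 0], [0.001, 0.0165, 0, 0]],
])

```text
time: 16.25
tool_pos: [0.5411, 0.26, 0.0799]
tool_rot: [-1.578, 0.012, 0.042]
contact_force: [0.2, 0.7, 0.6]
opening: 0.0003
```

send_rows([
  [[0, -0.03, 0, 0], [0, -0.07, 0, 0], [0, -0.1, 0, 0], [-0.03, -0.12, 0.03, 0], [-0.07, -0.12, 0.06, 0], [-0.1, -0.12, 0.1, 0], [-0.14, -0.12, 0.13, 0], [-0.17, -0.12, 0.15, 0]],
])

```text
time: 17.05
tool_pos: [0.3639, 0.405, 0.2008]
tool_rot: [-1.578, 0.012, 0.044]
contact_force: [-1.0, -0.3, 0.1]
opening: 0.0003
```

```bash
python3 go.py .5421 .2609 .0794 .042; python3 - <<'E'
from h import *
from cell import read_camera
for n,a in(("side",(205,120,95,90)),("top",(145,115,95,105))):
    c=read_camera(n);pickle.dump(c,open(n+"f.pkl","wb")); crop(c,*a,4,f"pics/{n}f.png")
    cv2.imwrite(f"pics/{n}full.png",c["frame"][:,:,::-1])
a=cv2.imread("pics/sidef.png");b=cv2.imread("pics/topf.png")
a=cv2.copyMakeBorder(a,0,b.shape[0]-a.shape[0],0,0,0);cv2.imwrite("pics/pf.png",np.hstack([a,b]))
E
```

```text
t 17.05 pos [0.3639 0.405  0.2008] rot [-1.5778  0.0122  0.0436] q [ 0.7   0.4   1.49  0.    1.27 -0.92] F [-1.  -0.3  0.1] open 0.0003
shift [ 0.1732  0.1204 -0.1509] twist 0.09
```

View pics/pf.png

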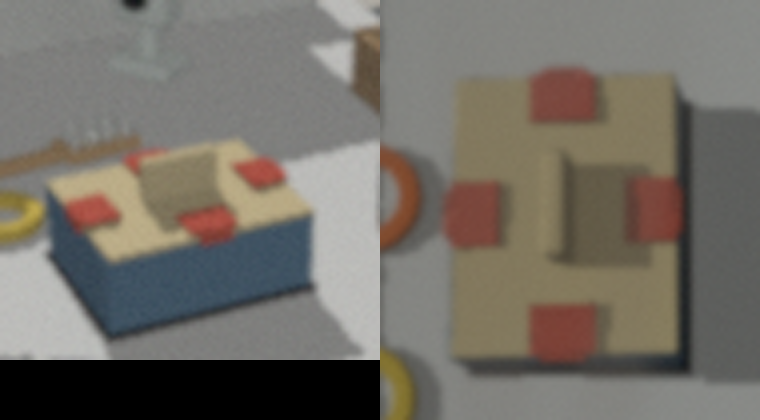

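View pics/topfull.png

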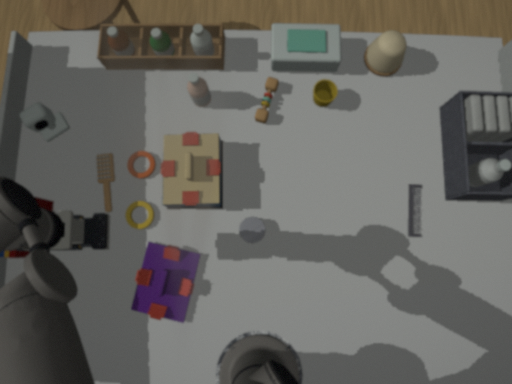

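The lid is on and all four tabs are flat in both views (top crop: (563,95), (473,213), (657,208), (563,332)). The bystanders are where they were. Handing in.

```bash
python3 -c "
from cell import hand_in
print(hand_in())"
```

```text
the job is handed in; nothing more can be done
None
```

I put the cream lid on the blue box, pressed all four coral tabs flat, and handed the job in at about 17 s on the robot's clock. No verdict was reported.

- **Lid placement:** I lifted the lid by its fin and lowered it until the wrist felt light contact at 77.4 mm on the tool readout, against about 77 expected for home. After release it lay level and matched the home outline in the side view.
- **Tabs:** I pressed +x, −y, −x and +y, in that order, and only after the lid was home. The wrist force was near zero (1 N or less) at the bottom of each press. The last pictures from both cameras show all four flat.
- **Other things:** In the last top picture the bystanders look where they were at the start. I compared them by eye and did not measure. The teether was in view inside the box until the lid closed over it, and nothing touched it.
- **What disagreed:** The reported tool height does not fit the cameras or the stated 25 mm fingertip length. The fingertips really stand about 33 mm higher than the reading implies.
    - Because of this, my first grasp closed just above the fin.
    - A gentle touch on the fin top (about 28 N on the wrist; the lid did not visibly move) gave the correction, and the second grasp held.
- **Camera agreement:** Before I moved anything, the two cameras' separate fits of the box and lid positions differed by 2 to 3 mm. The rib went into the opening without any sideways catching.

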